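# Snap the lid onto the vial transport box

### The arm

A 6-joint arm with a two-finger parallel gripper is mounted at the origin on a cart in front of the work surface, level with it; the furniture and walls round the work are solid. World frame = base frame: x ahead of the robot, y to its left, z up, the work surface at z = 0. Lengths are in m, angles in degrees, forces in N, time in s.
With the tool pointing down it reaches from about 0.35 to 0.875 m from the base axis. Payload 4.2 kg.
Tool frame: the origin (TCP) lies on the centre line of the jaws, within the pads' length; the fingertips stand 19 mm ahead of it and the grasp point (between the pads) is the TCP; z points along the fingers, y is the line along which they close (so a half turn about z gives the same grasp; the last joint's range is limited). The gripper opens to 87 mm and grips with 3 to 60 N. Pads are 19 mm wide; open, the fingers measure 117 mm over their backs; the gripper's body (75 mm by 190 mm) begins 51 mm behind the grasp point.
Start: joints at [14.817, 22.042, 0.453, 0, -68.411, -14.817], TCP at [0.625, 0, 0.242] pointing down, gripper open.
Joint ranges: [-179.83, 179.83], [-69.29, 118.12], [-61.27, 80.66], [-181.25, 117.63], [-171.15, -9.14], [-177.46, 177.46]. Speed limits (degrees/s): [159.86, 159.86, 180, 180, 180, 180].

### API

Orientations are given as a 3x3 rotation matrix whose columns are the frame's x, y, z axes.
In Python, from station import sense, capture, finish_job, search_frame, masks_of gives the robot as it stands.
- The arm moves only by the tool drive_tool, never from a script. Its argument "rows" is a list of rows, each a list of 7 numbers: the opening in per cent of the stroke, from 0 (shut) to 100 (fully open), then the shift along the world's x, y, z in mm, then the turn, a rotation vector about the world's x, y, z in rad. In form: [[fingers, dx, dy, dz, wx, wy, wz], ...]. A call has 1 to 5 rows; each row shifts and turns the commanded pose from where the row before left it; what a row does not reach is not made up. A row lasts 1/12 s, in which the tool goes at most 41.7 mm and 7.16 degrees, less where a joint would pass 70% of its speed; a pose out of reach is approached as far as the arm can. A call is refused whole if a number of a shift passes 41.7 or a number of a turn 0.125, either way. A call with a gripper value outside its range is refused whole. The fingers move at their own pace and stop on an object; the grip force is fixed at half the most. Time passes only in rows, so rows that do not move let the fingers close. It gives the time, the measured TCP pose, the force, the opening and the grip force at its end, in the units of the state.
- sense(): the state, without advancing time (a new reading comes with each control period).
- capture(name): name is "scene" or "side" or "wrist"; returns a dict with "frame" (480x640x3 uint8, red, green, blue), "z_map" (480x640 float32, m along the optical axis (not along the pixel's ray), 0 where there is no reading), "fx", "fy", "cx", "cy" (pixels), "distortion" ([k1, k2, p1, p2, k3] as OpenCV has them; the pictures are not rectified), "R" (3x3) and "t" (3): a world point X has camera coordinates R X + t; the wrist camera has in their place "T_tool_cam" (4x4, takes a point from camera to tool coordinates, whose origin is the TCP and whose axes are the flange's). Camera axes: x right, y down, z forward; pixel columns grow to the right and rows downward; lengths in m; the calibration is good to about 2 mm. A picture is of the moment at which its call begins: read the wrist's pose just before it.
- finish_job(): hands the job in; it is judged then, once.
Trained networks look in a picture, given as the dict that the camera call returned (one of the last four; its "shot" number tells which), for a name from the list of things; names that differ only in an ending like _2 or _b are one class to them, and where a whole thing is asked for, a point or a joint stands for the part that bears it (a point fixed in the world has none). Each returns a list of dicts, best first, with "p" (0 to 1); they miss things now and then, are a little off and sometimes report something else, mostly with a low value. They report only what shows in the picture. A call takes as long as a camera call. They do not tell look-alikes from the thing itself.
- search_frame(label, picture): "xy" ([column, row] in pixels, amid what is visible of it).
- masks_of(label, picture): "region" (480x640 bool, what is visible of it) and "xy" ([column, row] in pixels, amid what is visible of it).
The state is a dict: "time_s": time; "joints": joint angles; "joint_velocities": joint speeds; "effort": joint torques, N m; "tcp_pos": TCP position; "ee_rot": TCP orientation; "wrist_force": force on the tool from outside, world axes, zero at the start; "moment": the same for the moment, N m; "gripper_width": opening from 0.0 (shut) to 1.0 (fully open); "gripper_force": force on a finger pad.
Only numpy, scipy, OpenCV 4.12 (cv2) and the standard library are available. Lean on these libraries where they do the work, as an engineer would, in place of code of your own. Each camera call takes 0.05 s, during which the arm holds its last target. There are 200 camera calls.

### The job

Close the vial transport box: pick the blue lid up off the table by its grip fin, set it straight onto the white box with a hook in each end notch, and press it straight down until both orange snap hooks have clicked over it and it sits fully home, then let go. Press slowly and gently: feel for the clicks and the stop, never load the box with more than about 25 N, and leave the cup, the single vial and the clip where they are.

Things in the scene. Friction and masses are not known exactly. Their poses are not given: they have to be found in the camera images.
- dock: Grey frame 100 x 186 x 26 mm (x, y, z) fixed to the table; origin at the centre of its underside, y along it. In it, centred, same axes, not removable: the open white vial box, 72 x 150 mm (x, y), 50 mm high. Its height setting differs each time and is NOT measured: its rim (the lid's seat) is anywhere from 56 to 71 mm above this origin.
- lid_grip (a point): Centre of the grip fin, 30 mm above the lid's underside; y along the lid. Loose blue lid 74 x 166 x 10 mm, 85 to 155 g, flat on the table; fits either way round. A 20 mm wide notch in each short end leaves it 152 mm long there (1.5 mm play at each hook). Fin: 16 mm thick in x (grasp across this), 50 mm long in y, 10 to 50 mm above the underside.
- hook_a (a joint): Outward bend of the hook at the dock's +y end, rad: 0 upright and at rest, about 0.1 while the lid's 10 mm edge is sliding past the nose, back to 0 after the click, which comes when the lid is within 1.5 mm of the rim.
- hook_b (a joint): The same for the hook at the dock's -y end. Once the lid has passed the noses it runs on freely and lands on the rim with a jolt: pressed at 8 mm/s or slower the jolt stays within bounds, at 15 mm/s it may exceed them.
- cup_mid (a point): Middle of a clear measuring cup, 39 mm wide and 38 mm high, standing on the table; bystander.
- vial_mid (a point): Middle of a single standing glass vial with a red cap, 16 mm wide and 39 mm high; bystander, tips easily.
- clip_mid (a point): Middle of a black bulldog clip, 32 x 33 x 24 mm, lying on the table; bystander.
- hook_foot (a point): Point on the dock's top, 26 mm above its origin, under the +y hook; the other hook mirrors it at -y. Hooks (orange): 16 mm wide in x, 4 mm thick, inner face at y = +-77.5 mm; the nose reaches in to y = +-72 mm, its slope begins 21.5 mm and its flat underside is 11.5 mm above the rim. Passing both takes 8 to 15 N; then the force is near 0 until the hard rim.
There are look-alikes about, which are no part of the job. Several things look just like the part that bears lid_grip: the one meant starts nearest to the robot's base.

How it is judged:
By the outcome, as a careful person would: the job done as asked, in the order asked, and still so for the second after the job is handed in, with the robot touching nothing.
It also fails if it takes over 42 s, if anything falls off the work surface, if the arm or the gripper's body presses on something with over 40 N, if the wrist force passes 120 N, or if a joint passes its speed limit or range.

## Working session

There is one attempt and no reset: what is moved stays moved. The work goes in short steps, Python scripts to look and compute and a tool call to move; the robot and the scene stay as the last step left them, time stands still between calls to the robot, and variables do not carry over. Pictures are saved under pics/ and viewed, at most 10 in all, crops included, and the job is handed in when it is done.

Besides the shell and the picture viewer there is one more tool, called after "Call:" as name([rows], argument=value, ...), one row to a line, values as JSON. drive_tool: Moves the arm, as the interface text tells. Its arguments: {"type":"object","properties":{"rows":{"type":"array"}},"required":["rows"]}

```bash
mkdir -p pics; cat > h.py <<'E'
import numpy as np, cv2
from station import sense, capture, finish_job, search_frame, masks_of
def K(c): return np.array([[c['fx'],0,c['cx']],[0,c['fy'],c['cy']],[0,0,1.]])
def pose(c,s=None):
    if 'R' in c: R=np.array(c['R']);t=np.array(c['t']); return R.T,-R.T@t
    T=np.array(c['T_tool_cam']);Rt=np.array(s['ee_rot']);return Rt@T[:3,:3],Rt@T[:3,3]+np.array(s['tcp_pos'])
def world(c,uv,z=None,s=None):
    uv=np.asarray(uv,float).reshape(-1,1,2)
    n=cv2.undistortPoints(uv,K(c),np.array(c['distortion'],float))[:,0]
    d=z if z is not None else np.array([c['z_map'][int(v),int(u)] for u,v in uv[:,0].round()])
    Rw,o=pose(c,s)
    return (np.c_[n,np.ones(len(n))]*np.asarray(d)[:,None])@Rw.T+o
def cloud(c,m,s=None):
    v,u=np.nonzero(m&(c['z_map']>0)); return world(c,np.c_[u,v],c['z_map'][v,u],s)
E
python3 - <<'E'
from h import *
ims=[]
for n in ['scene','side']:
    c=capture(n); im=c['frame'][:,:,::-1].copy()
    for l in ['dock','lid_grip','hook_a','cup_mid','vial_mid','clip_mid']:
        for r in masks_of(l,c):
            if r['p']<.2: continue
            p=cloud(c,r['region'],)
            print(n,l,round(r['p'],2),np.round(r['xy']),len(p), np.round(np.median(p,0),3) if len(p) else '', np.round(np.percentile(p,2,0),3),np.round(np.percentile(p,98,0),3))
    cv2.imwrite(f'pics/{n}0.png',im)
print(sense())
E
```

```text
scene dock 0.72 [224. 228.] 3508 [0.511 0.127 0.037] [0.455 0.053 0.004] [0.575 0.24  0.075]
scene lid_grip 0.79 [348. 324.] 3036 [ 0.494 -0.214  0.012] [ 0.455 -0.283  0.004] [ 0.545 -0.126  0.051]
scene lid_grip 0.68 [450. 304.] 2926 [ 0.662 -0.329  0.011] [ 0.598 -0.395  0.002] [ 0.74  -0.254  0.051]
scene hook_a 0.54 [239. 234.] 189 [0.499 0.075 0.056] [0.492 0.071 0.025] [0.513 0.082 0.083]
scene hook_a 0.39 [210. 191.] 78 [0.551 0.224 0.075] [0.544 0.217 0.003] [0.601 0.297 0.083]
scene cup_mid 0.6 [249. 289.] 423 [ 0.433 -0.015  0.025] [ 0.414 -0.035  0.002] [0.45  0.002 0.04 ]
scene vial_mid 0.48 [313. 239.] 97 [ 0.62  -0.017  0.024] [ 0.615 -0.022  0.005] [ 0.628 -0.008  0.041]
side dock 0.81 [359. 326.] 6166 [0.528 0.173 0.035] [0.462 0.075 0.002] [0.594 0.25  0.073]
side lid_grip 0.97 [296. 174.] 1377 [ 0.664 -0.305  0.011] [ 0.599 -0.385  0.002] [ 0.747 -0.245  0.05 ]
side lid_grip 0.9 [366. 209.] 1681 [ 0.505 -0.179  0.01 ] [ 0.458 -0.276  0.002] [ 0.546 -0.116  0.05 ]
side hook_a 0.73 [343. 346.] 291 [0.554 0.228 0.054] [0.546 0.2   0.023] [0.562 0.232 0.081]
side hook_
[... 415 characters left out ...]
 -1.48162970e+01]), 'joint_velocities': array([-0.04826822,  0.02072997, -0.06489168,  0.00935228,  0.14136269,
        0.01794165]), 'effort': array([ 1.92916596e-03, -3.90328968e+01,  1.87585920e+01,  4.22345549e+00,
        1.56399084e-02, -2.10468954e-05]), 'tcp_pos': array([6.24967152e-01, 4.16140816e-05, 2.41567836e-01]), 'ee_rot': array([[ 2.84664180e-05, -9.99999999e-01,  1.58825784e-05],
       [-9.99999999e-01, -2.84661652e-05,  1.59176240e-05],
       [-1.59171719e-05, -1.58830316e-05, -1.00000000e+00]]), 'wrist_force': array([ 0.40795687, -0.27907076,  0.37405674]), 'moment': array([-0.05299685,  0.01627593,  0.00422824]), 'gripper_force': 0.0, 'gripper_width': 1.000027334989214}
```

View pics/scene0.png

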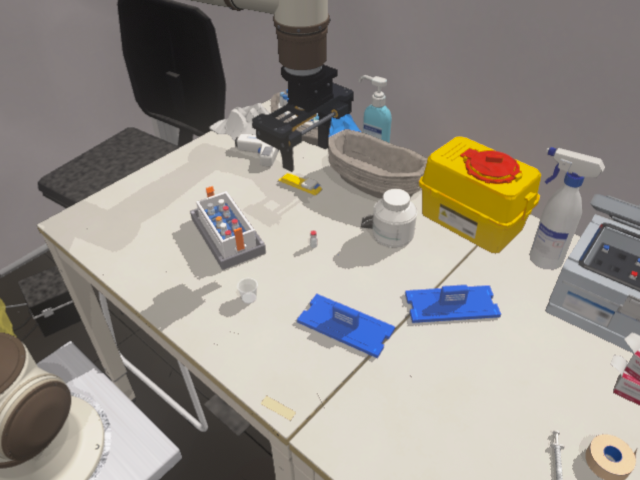

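View pics/side0.png

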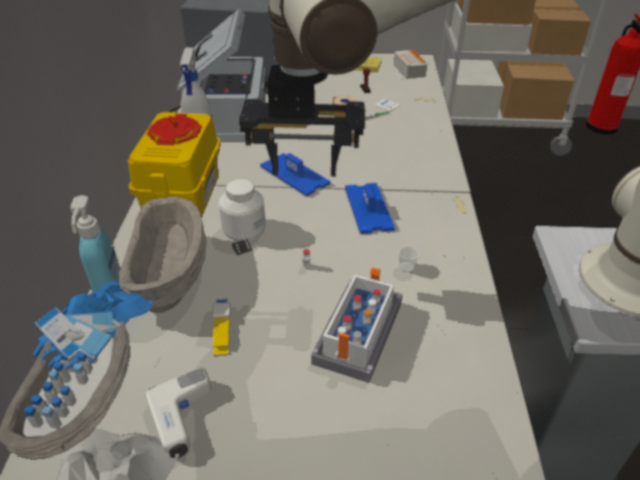

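Both views show two blue lids: scene (348,324), radius about 0.54 m, and scene (450,304), radius about 0.74 m. The first is nearer to the base, so it is the one meant. The dock is at scene (224,228) and the vial at (313,239). The cup is at (249,289), and the clip is only seen in the side view at (242,245). Next I'll measure the poses and confirm the lid in a crop.

```bash
python3 - <<'E'
from h import *
P={'lid':[], 'fin':[], 'dock':[], 'rim':[]}
for n in ['scene','side']:
    c=capture(n)
    if n=='scene': cv2.imwrite('pics/crop_lid.png',cv2.resize(c['frame'][260:380,270:510,::-1],None,fx=3,fy=3,interpolation=2))
    for r in masks_of('lid_grip',c):
        m=cv2.erode(r['region'].astype(np.uint8),np.ones((3,3)))>0
        p=cloud(c,m); md=np.median(p,0)
        if np.hypot(md[0],md[1])>.62: continue
        f=p[(p[:,2]>.02)&(p[:,2]<.055)]; t=p[p[:,2]>.045]; pl=p[(p[:,2]>.005)&(p[:,2]<.014)]
        for nm,q in [('fin',f),('fintop',t),('plate',pl)]:
            if len(q)<5: continue
            (x,y),s,a=cv2.minAreaRect((q[:,:2]*1000).astype(np.float32)); print(n,nm,len(q),np.round([x,y,*s,a],1),'zmed',np.median(q[:,2]).round(4),'mean',(q.mean(0)*1000).round(1))
    r=masks_of('dock',c)[0]; p=cloud(c,r['region'])
    hist,e=np.histogram(p[:,2],np.arange(0,.1,.003)); print(n,'dock zhist',list(zip((e[:-1]*1000).round().astype(int),hist)))
    q=p[(p[:,2]>.021)&(p[:,2]<.031)]; (x,y),s,a=cv2.minAreaRect((q[:,:2]*1000).astype(np.float32)); print('dockframe',np.round([x,y,*s,a],1))
    for r in masks_of('hook_a',c):
        if r['p']<.2: continue
        p=cloud(c,r['region']); q=p[p[:,2]>.06]; print('hook',r['xy'],len(q),(np.median(q,0)*1000).round(1),q[:,2].max())
E
```

```text
scene fin 428 [ 499.4 -203.1   15.2   49.5   12.6] zmed 0.0431 mean [ 497.1 -205.2   40.7]
scene fintop 194 [ 499.4 -203.    15.1   49.4   11.8] zmed 0.0501 mean [ 499.2 -204.3   50.1]
scene plate 2195 [ 499.8 -202.9   74.3  162.5   12.2] zmed 0.0111 mean [ 495.7 -208.9   11. ]
scene dock zhist [(np.int64(0), np.int64(13)), (np.int64(3), np.int64(41)), (np.int64(6), np.int64(83)), (np.int64(9), np.int64(106)), (np.int64(12), np.int64(97)), (np.int64(15), np.int64(125)), (np.int64(18), np.int64(117)), (np.int64(21), np.int64(137)), (np.int64(24), np.int64(258)), (np.int64(27), np.int64(256)), (np.int64(30), np.int64(83)), (np.int64(33), np.int64(201)), (np.int64(36), np.int64(313)), (np.int64(39), np.int64(137)), (np.int64(42), np.int64(110)), (np.int64(45), np.int64(159)), (np.int64(48), np.int64(151)), (np.int64(51), np.int64(174)), (np.int64(54), np.int64(181)), (np.int64(57), np.int64(311)), (np.int64(60), np.int64(178)), (np.int64(63), np.int64(36)), (np.int64(66), np.int64(12)), (np.int64(69), np.int64(18)), (np.int64(72), np.int64(17)), (np.int64(75), np.int64(23)), (np.int64(7
[... 1060 characters left out ...]
64(39), np.int64(173)), (np.int64(42), np.int64(283)), (np.int64(45), np.int64(220)), (np.int64(48), np.int64(199)), (np.int64(51), np.int64(245)), (np.int64(54), np.int64(372)), (np.int64(57), np.int64(596)), (np.int64(60), np.int64(138)), (np.int64(63), np.int64(24)), (np.int64(66), np.int64(16)), (np.int64(69), np.int64(18)), (np.int64(72), np.int64(27)), (np.int64(75), np.int64(30)), (np.int64(78), np.int64(52)), (np.int64(81), np.int64(15)), (np.int64(84), np.int64(0)), (np.int64(87), np.int64(0)), (np.int64(90), np.int64(0)), (np.int64(93), np.int64(0)), (np.int64(96), np.int64(0))]
dockframe [527.8 153.5 190.  100.3  70.7]
hook [344.8, 346.8] 97 [553.2 228.6  71.2] 0.08239040550955345
```

View pics/crop_lid.png

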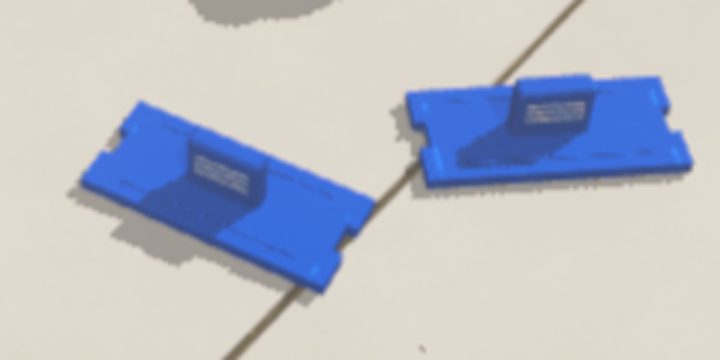

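The crop confirms it: the left lid, fin at scene (348,318), is the nearer one, at about (0.5015, -0.200) with its x axis at +12°. The dock is at about (0.526, 0.151), y axis at 70.8°, rim near z = 60 mm. I'll move above the lid and refine with the wrist camera.

Call:
drive_tool([
  [100,-25,-40,0,0,0,0.0426],
  [100,-25,-40,0,0,0,0.0426],
  [100,-25,-40,0,0,0,0.0426],
  [100,-25,-40,0,0,0,0.0426],
  [100,-23.5,-40,0,0,0,0.0426],
])

```text
time_s: 1.52
tcp_pos: [0.5142, -0.1784, 0.2418]
ee_rot: [[0.214, -0.977, 0.0], [-0.977, -0.214, -0.0], [0.0, -0.0, -1.0]]
wrist_force: [0.5, -0.1, 0.1]
gripper_width: 1.001
gripper_force: 0.0
```

Call:
drive_tool([
  [100,0,0,0,0,0,0],
  [100,0,0,0,0,0,0],
  [100,0,0,0,0,0,0],
])

```text
time_s: 1.77
tcp_pos: [0.5158, -0.1774, 0.2418]
ee_rot: [[0.211, -0.978, 0.001], [-0.978, -0.211, -0.0], [0.0, -0.001, -1.0]]
wrist_force: [-0.8, 0.9, -0.5]
gripper_width: 1.0
gripper_force: 0.0
```

```bash
cat > lid.py <<'E'
from h import *
s=sense(); c=capture('wrist'); cv2.imwrite('pics/w1.png',c['frame'][:,:,::-1])
print(s['tcp_pos'],s['ee_rot'][:,1],s['wrist_force'])
for r in masks_of('lid_grip',c):
    p=cloud(c,r['region'],s)
    print(r['p'],r['xy'])
    for nm,q in [('fintop',p[(p[:,2]>.045)&(p[:,2]<.056)]),('plate',p[(p[:,2]>.005)&(p[:,2]<.015)])]:
        if len(q)<5: continue
        (x,y),sz,a=cv2.minAreaRect((q[:,:2]*1000).astype(np.float32)); print(nm,len(q),np.round([x,y,*sz,a],1),'z',np.median(q[:,2]).round(4))
E
python3 lid.py
```

```text
[ 0.51576831 -0.17736559  0.24181619] [-9.77582299e-01 -2.10552051e-01 -8.25842385e-04] [-0.78494044  0.93870765 -0.46866508]
0.64 [195.2, 44.9]
fintop 693 [ 666.2 -315.5   16.8   32.2   44.8] z 0.0494
plate 8244 [ 658.  -307.2   74.7  123.9   45.8] z 0.01
0.63 [333.8, 180.0]
fintop 1068 [ 503.4 -201.4   16.    50.    11.6] z 0.0496
plate 12172 [ 503.1 -201.3   74.3  166.1   11.5] z 0.0101
```

View pics/w1.png

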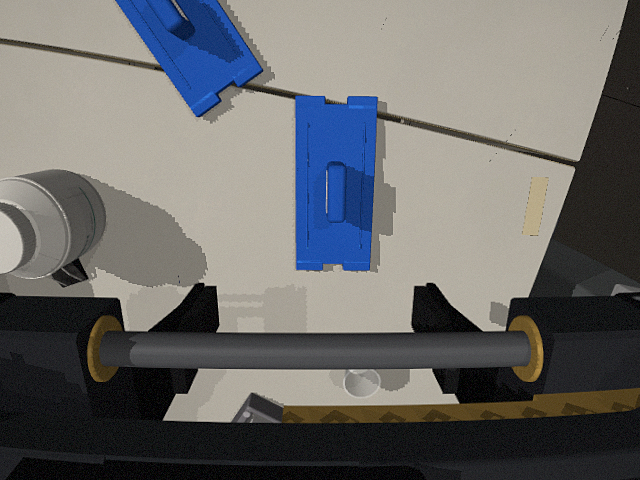

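The wrist view puts the fin at (333,190), with the lid at (503.2, -201.4) mm, axis 11.6°. The sizes match (16x50, 74x166). The second lid at the upper left is well clear. Descending.

Call:
drive_tool([
  [100,-6,-12,-15,0,0,-0.008],
  [100,-6.6,-12,-30,0,0,0],
  [100,0,0,-35,0,0,0],
  [100,0,0,-30,0,0,0],
  [100,0,0,0,0,0,0],
])

```text
time_s: 2.28
tcp_pos: [0.4993, -0.1994, 0.1254]
ee_rot: [[0.204, -0.979, -0.013], [-0.979, -0.204, 0.003], [-0.006, 0.012, -1.0]]
wrist_force: [-0.4, 0.2, -0.5]
gripper_width: 1.002
gripper_force: 0.0
```

Call:
drive_tool([
  [100,0,0,0,0,0,0],
  [100,0,0,0,0,0,0],
])

```text
time_s: 2.45
tcp_pos: [0.5049, -0.2009, 0.1331]
ee_rot: [[0.206, -0.979, 0.003], [-0.979, -0.206, -0.001], [0.002, -0.002, -1.0]]
wrist_force: [0.6, 0.0, 0.3]
gripper_width: 0.997
gripper_force: 0.0
```

Call:
drive_tool([
  [100,-1.5,-0.5,-20,0,0,0],
  [100,0,0,-20,0,0,0],
  [100,0,0,-20,0,0,0],
  [100,0,0,-15,0,0,0],
  [100,0,0,0,0,0,0],
])

```text
time_s: 2.87
tcp_pos: [0.5015, -0.2013, 0.0561]
ee_rot: [[0.204, -0.979, -0.001], [-0.979, -0.204, 0.0], [-0.001, 0.001, -1.0]]
wrist_force: [-0.1, 0.1, 0.1]
gripper_width: 0.998
gripper_force: 0.0
```

Call:
drive_tool([
  [100,0,0,0,0,0,0],
  [100,0,0,0,0,0,0],
  [100,0,0,0,0,0,0],
])

```text
time_s: 3.12
tcp_pos: [0.503, -0.2018, 0.0586]
ee_rot: [[0.204, -0.979, 0.004], [-0.979, -0.204, -0.001], [0.001, -0.004, -1.0]]
wrist_force: [0.3, -0.3, -0.2]
gripper_width: 1.001
gripper_force: 0.0
```

Call:
drive_tool([
  [100,0,0,-10,0,0,0],
  [100,0,0,-10,0,0,0],
  [100,0,0,-5.5,0,0,0],
  [100,0,0,0,0,0,0],
  [100,0,0,0,0,0,0],
])

```text
time_s: 3.53
tcp_pos: [0.5009, -0.2018, 0.0302]
ee_rot: [[0.204, -0.979, -0.002], [-0.979, -0.204, 0.0], [-0.0, 0.002, -1.0]]
wrist_force: [-0.1, -0.7, -0.4]
gripper_width: 0.998
gripper_force: 0.0
```

Call:
drive_tool([
  [0,0,0,0,0,0,0],
  [0,0,0,0,0,0,0],
  [0,0,0,0,0,0,0],
  [0,0,0,0,0,0,0],
  [0,0,0,0,0,0,0],
])

```text
time_s: 3.95
tcp_pos: [0.5016, -0.2018, 0.0313]
ee_rot: [[0.204, -0.979, 0.0], [-0.979, -0.204, -0.0], [0.0, -0.0, -1.0]]
wrist_force: [0.0, -0.2, 1.1]
gripper_width: 0.706
gripper_force: 0.0
```

Call:
drive_tool([
  [0,0,0,0,0,0,0],
  [0,0,0,0,0,0,0],
  [0,0,0,0,0,0,0],
  [0,0,0,0,0,0,0],
  [0,0,0,0,0,0,0],
])

```text
time_s: 4.37
tcp_pos: [0.5015, -0.2017, 0.0311]
ee_rot: [[0.204, -0.979, 0.0], [-0.979, -0.204, -0.0], [0.0, -0.0, -1.0]]
wrist_force: [0.6, 0.7, -0.2]
gripper_width: 0.323
gripper_force: 0.0
```

Call:
drive_tool([
  [0,0,0,0,0,0,0],
  [0,0,0,0,0,0,0],
  [0,0,0,0,0,0,0],
  [0,0,0,0,0,0,0],
  [0,0,0,0,0,0,0],
])

```text
time_s: 4.78
tcp_pos: [0.5016, -0.2017, 0.0311]
ee_rot: [[0.204, -0.979, 0.0], [-0.979, -0.204, -0.0], [0.0, -0.0, -1.0]]
wrist_force: [-0.1, 0.3, -0.2]
gripper_width: 0.182
gripper_force: 30.0
```

Call:
drive_tool([
  [0,0,0,10,0,0,0],
  [0,0,0,20,0,0,0],
  [0,0,0,20,0,0,0],
  [0,0,0,10,0,0,0],
  [0,0,0,0,0,0,0],
])

```text
time_s: 5.2
tcp_pos: [0.5031, -0.202, 0.0939]
ee_rot: [[0.204, -0.979, 0.006], [-0.979, -0.204, -0.001], [0.002, -0.005, -1.0]]
wrist_force: [-0.1, 1.3, -1.1]
gripper_width: 0.181
gripper_force: 30.0
```

Lid gripped: 15.8 mm opening, 30 N. Carrying it to above the dock.

Call:
drive_tool([
  [0,0,5,20,0,0,0],
  [0,0,12,20,0,0,0],
  [0,2,20,20,0,0,-0.03],
  [0,2,25,20,0,0,-0.045],
  [0,2,25,6,0,0,-0.045],
])

```text
time_s: 5.62
tcp_pos: [0.5084, -0.1142, 0.1792]
ee_rot: [[0.082, -0.997, 0.004], [-0.997, -0.082, -0.0], [0.0, -0.004, -1.0]]
wrist_force: [1.5, -0.2, -1.5]
gripper_width: 0.182
gripper_force: 30.0
```

Call:
drive_tool([
  [0,2,27,0,0,0,-0.045],
  [0,2,27,0,0,0,-0.045],
  [0,2,27,0,0,0,-0.045],
  [0,2,27,0,0,0,-0.045],
  [0,2,27,0,0,0,-0.045],
])

```text
time_s: 6.03
tcp_pos: [0.5165, 0.0215, 0.176]
ee_rot: [[-0.142, -0.99, -0.002], [-0.99, 0.142, -0.0], [0.0, 0.002, -1.0]]
wrist_force: [0.8, -0.2, -1.0]
gripper_width: 0.178
gripper_force: 30.0
```

Call:
drive_tool([
  [0,2,27,0,0,0,-0.045],
  [0,2,27,0,0,0,-0.045],
  [0,2,27,0,0,0,-0.045],
  [0,2,25,0,0,0,-0.045],
  [0,1,15,0,0,0,-0.016],
])

```text
time_s: 6.45
tcp_pos: [0.5259, 0.1433, 0.1758]
ee_rot: [[-0.33, -0.944, -0.002], [-0.944, 0.33, -0.0], [0.001, 0.001, -1.0]]
wrist_force: [-0.1, -0.6, -0.5]
gripper_width: 0.182
gripper_force: 30.0
```

Call:
drive_tool([
  [0,0,8,0,0,0,0],
  [0,0,0,0,0,0,0],
  [0,0,0,0,0,0,0],
  [0,0,0,0,0,0,0],
  [0,0,0,0,0,0,0],
])

```text
time_s: 6.87
tcp_pos: [0.5262, 0.1482, 0.1769]
ee_rot: [[-0.331, -0.944, -0.001], [-0.944, 0.331, -0.0], [0.0, 0.0, -1.0]]
wrist_force: [-0.7, -0.3, -0.8]
gripper_width: 0.179
gripper_force: 30.0
```

```bash
cat > look.py <<'E'
from h import *
import sys
s=sense(); c=capture('wrist'); cv2.imwrite(f'pics/{sys.argv[1]}.png',c['frame'][:,:,::-1])
print(s['time_s'],s['tcp_pos'],s['ee_rot'].round(4).tolist(),s['wrist_force'],s['moment'])
def rect(nm,q):
    if len(q)>5:
        (x,y),sz,a=cv2.minAreaRect((q[:,:2]*1000).astype(np.float32)); print(nm,len(q),np.round([x,y,*sz,a],1),'z',np.median(q[:,2]).round(4))
for l in ['lid_grip','dock','hook_a']:
  for r in masks_of(l,c):
    p=cloud(c,r['region'],s); print(l,round(r['p'],2),r['xy'],len(p),(np.median(p,0)*1000).round(1))
    if l=='lid_grip':
        u=s['tcp_pos'][2]-.031; rect('plate',p[abs(p[:,2]-u-.010)<.004]); rect('fin',p[abs(p[:,2]-u-.05)<.004])
    if l=='dock': rect('frame',p[abs(p[:,2]-.026)<.005]); rect('rim',p[abs(p[:,2]-.060)<.006])
    if l=='hook_a': rect('hook',p[p[:,2]>.055])
E
python3 look.py w2
```

```text
6.8667 [0.5261933  0.14815854 0.1768965 ] [[-0.3308, -0.9437, -0.0006], [-0.9437, 0.3308, -0.0003], [0.0005, 0.0005, -1.0]] [-0.74927821 -0.27376088 -0.82323244] [ 0.01618893 -0.05919777 -0.02049374]
lid_grip 0.94 [316.0, 214.4] 34400 [516.  108.6 156.1]
plate 29684 [522.8 135.2 138.   74.4  70.7] z 0.1559
fin 3422 [527.1 147.1  48.3  16.1  70.9] z 0.1954
dock 0.98 [315.2, 111.9] 1621 [501.1  70.2  25.5]
frame 970 [498.3  69.3  12.5  99.   70.4] z 0.0257
hook_a 0.63 [316.8, 125.9] 237 [500.4  75.8  80.5]
hook 165 [501.1  76.4   2.8  15.7  70.7] z 0.0809
```

View pics/w2.png

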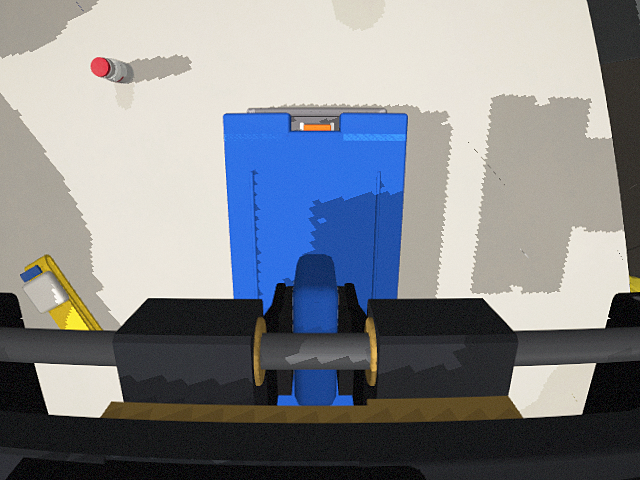

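The wrist view shows the lid held straight, with the -y hook visible in its notch at (318,127). I'll measure the lid against the dock in dock axes.

```bash
cat > rel.py <<'E'
from h import *
import sys
s=sense(); c=capture('wrist')
if len(sys.argv)>1: cv2.imwrite(f'pics/{sys.argv[1]}.png',c['frame'][:,:,::-1])
best=lambda l:max(masks_of(l,c),key=lambda r:r['p'],default=None)
y=s['ee_rot'][:,1]; u=np.array([-y[1],y[0]]); u=u*np.sign(u[1]); v=np.array([u[1],-u[0]])
print('t',s['time_s'],'tcp',(s['tcp_pos']*1000).round(1),'yaw u',np.degrees(np.arctan2(u[1],u[0])).round(2),'F',s['wrist_force'].round(1))
tc=s['tcp_pos'][:2]
uv=lambda p:np.c_[(p[:,:2]-tc)@u,(p[:,:2]-tc)@v,p[:,2]]*1000
pc=lambda a:np.percentile(a,[.5,2,10,50,90,98,99.5]).round(1)
r=best('lid_grip'); p=uv(cloud(c,r['region'],s)); zt=s['tcp_pos'][2]*1000-21
pl=p[abs(p[:,2]-zt)<4]; pl=pl[pl[:,0]<-60]
print('lid end u',pc(pl[:,0]),'v',pc(pl[:,1]),'z',np.median(pl[:,2]))
n=pl[abs(pl[:,1])<7]; print('notch floor u',pc(n[:,0])); e=pl[abs(pl[:,1])>14]; print('tips u',pc(e[:,0]))
ne=pl[pl[:,0]<-78]; print('notch sides v',ne[ne[:,1]<0][:,1].max(),ne[ne[:,1]>0][:,1].min())
r=best('dock'); p=uv(cloud(c,r['region'],s)); f=p[abs(p[:,2]-26)<3.5]
print('frame u',pc(f[:,0]),'v',pc(f[:,1]),'z',np.median(f[:,2]))
for w in range(-48,49,16):
    q=f[abs(f[:,1]-w)<6]
    if len(q)>5: print('  outer edge at v',w,q[:,0].min().round(1))
a=masks_of('dock',c); 
r=best('hook_a')
if r: 
    p=uv(cloud(c,r['region'],s)); p=p[p[:,2]>50]
    if len(p)>5: print('hook u',pc(p[:,0]),'v',pc(p[:,1]),'z',pc(p[:,2]))
E
python3 rel.py
```

```text
t 7.0667 tcp [526.5 148.6 177.2] yaw u 70.7 F [-0.4  0.6 -2.4]
lid end u [-82.  -81.6 -79.5 -70.3 -62.1 -60.5 -60.1] v [-35.2 -34.1 -28.6   1.   31.1  36.5  37.6] z 156.11037506555638
notch floor u [-75.2 -74.8 -73.7 -67.8 -61.4 -60.2 -60.1]
tips u [-82.2 -81.8 -80.  -71.4 -62.3 -60.5 -60.2]
notch sides v -8.808793342167332 11.29801503162897
frame u [-89.9 -89.8 -89.2 -87.6 -84.9 -79.4 -78.7] v [-47.5 -42.3 -31.2   1.6  37.7  46.4  48.3] z 25.73453262993658
  outer edge at v -48 -88.6
  outer edge at v -32 -89.8
  outer edge at v -16 -89.8
  outer edge at v 0 -89.7
  outer edge at v 16 -89.7
  outer edge at v 32 -89.9
  outer edge at v 48 -90.0
hook u [-78.5 -78.5 -78.  -76.3 -74.6 -74.6 -74.6] v [-7.8 -7.7 -6.   0.4  6.2  7.3  7.4] z [78.4 78.9 79.8 80.9 81.7 82.4 82.7]
```

Lid centre relative to the dock: 2.3 mm short along y and 1.2 mm off in x, with the yaw matched. I'll correct and descend to just above the hooks.

Call:
drive_tool([
  [0,-0.4,2.6,-8,0,0,0],
  [0,0,0,-15,0,0,0],
  [0,0,0,-15,0,0,0],
  [0,0,0,-10,0,0,0],
  [0,0,0,-5,0,0,0],
])

```text
time_s: 7.73
tcp_pos: [0.5251, 0.1515, 0.122]
ee_rot: [[-0.33, -0.944, -0.003], [-0.944, 0.33, -0.002], [0.002, 0.002, -1.0]]
wrist_force: [-0.6, 0.3, -1.6]
gripper_width: 0.185
gripper_force: 30.0
```

Call:
drive_tool([
  [0,0,0,0,0,0,0],
  [0,0,0,0,0,0,0],
  [0,0,0,0,0,0,0],
  [0,0,0,0,0,0,0],
  [0,0,0,0,0,0,0],
])

```text
time_s: 8.15
tcp_pos: [0.5264, 0.1521, 0.1248]
ee_rot: [[-0.33, -0.944, 0.001], [-0.944, 0.33, 0.001], [-0.001, -0.001, -1.0]]
wrist_force: [0.2, 0.2, -0.9]
gripper_width: 0.183
gripper_force: 30.0
```

```bash
python3 rel.py; python3 - <<'E'
from h import *
c=capture('side'); cv2.imwrite('pics/s2.png',cv2.resize(c['frame'][200:400,270:510,::-1],None,fx=3,fy=3,interpolation=2))
E
```

```text
t 8.15 tcp [526.4 152.1 124.8] yaw u 70.75 F [ 0.2  0.2 -0.9]
lid end u [-82.2 -81.8 -79.6 -70.5 -62.1 -60.5 -60.1] v [-35.3 -34.2 -28.7   1.1  31.   36.5  37.6] z 103.67664124837486
notch floor u [-75.2 -75.2 -74.  -67.8 -61.6 -60.2 -60.1]
tips u [-82.2 -81.9 -80.1 -71.4 -62.2 -60.5 -60.1]
notch sides v -8.83640542768421 11.267083485198464
frame u [-93.4 -93.2 -92.6 -89.9 -87.6 -84.9 -84.3] v [-48.5 -47.1 -41.6   0.5  43.3  48.5  49.9] z 25.7675195051468
  outer edge at v -48 -92.9
  outer edge at v -32 -92.9
  outer edge at v -16 -93.2
  outer edge at v 0 -93.2
  outer edge at v 16 -93.3
  outer edge at v 32 -93.4
  outer edge at v 48 -93.5
hook u [-81.9 -81.9 -81.4 -78.4 -75.7 -75.2 -75.2] v [-7.1 -6.7 -5.3  1.1  7.4  8.7  8.8] z [ 76.6  77.3  78.4  80.4  81.5  82.4 102.9]
```

View pics/s2.png

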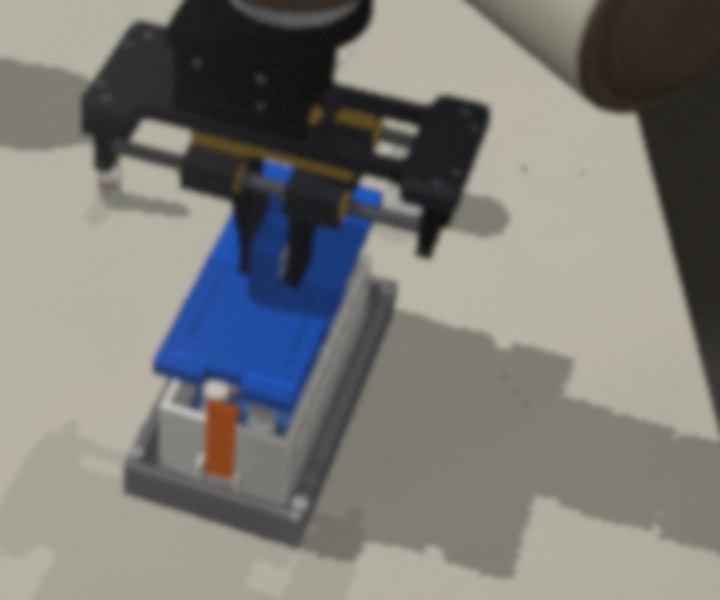

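The side view shows the lid aligned over the box, orange +y hook at its notch. Remaining offset is -1.0 mm along y and -0.3 mm in x. I'll trim that, go down to the hook tips, then creep.

Call:
drive_tool([
  [0,-0.6,-0.9,-2,0,0,-0.003],
  [0,0,0,-3,0,0,0],
  [0,0,0,-2,0,0,0],
  [0,0,0,-1,0,0,0],
  [0,0,0,0,0,0,0],
])

```text
time_s: 8.87
tcp_pos: [0.5252, 0.1508, 0.1155]
ee_rot: [[-0.333, -0.943, -0.001], [-0.943, 0.333, -0.001], [0.001, 0.001, -1.0]]
wrist_force: [-0.7, -0.6, -1.9]
gripper_width: 0.183
gripper_force: 30.0
```

Call:
drive_tool([
  [0,0,0,0,0,0,0],
  [0,0,0,0,0,0,0],
  [0,0,0,0,0,0,0],
  [0,0,0,0,0,0,0],
])

```text
time_s: 9.2
tcp_pos: [0.5255, 0.151, 0.1162]
ee_rot: [[-0.333, -0.943, 0.0], [-0.943, 0.333, 0.0], [-0.0, -0.0, -1.0]]
wrist_force: [-1.7, -0.3, -1.1]
gripper_width: 0.178
gripper_force: 30.0
```

```bash
python3 rel.py w3
```

```text
t 9.2 tcp [525.5 151.  116.2] yaw u 70.58 F [-1.7 -0.3 -1.1]
lid end u [-82.2 -81.8 -79.6 -70.5 -62.1 -60.5 -60.1] v [-35.3 -34.2 -28.7   1.   31.   36.5  37.6] z 95.10808976105837
notch floor u [-75.2 -75.2 -74.  -67.8 -61.6 -60.2 -60.1]
tips u [-82.3 -81.9 -80.1 -71.4 -62.3 -60.5 -60.1]
notch sides v -8.909438532282673 11.28375214182735
frame u [-91.9 -91.8 -91.2 -88.8 -86.3 -84.8 -84.2] v [-47.5 -46.1 -40.1   1.5  43.   49.1  50.4] z 25.694450289860463
  outer edge at v -48 -91.9
  outer edge at v -32 -91.9
  outer edge at v -16 -91.7
  outer edge at v 0 -91.6
  outer edge at v 16 -91.7
  outer edge at v 32 -91.8
  outer edge at v 48 -92.0
hook u [-80.5 -80.5 -80.  -77.9 -75.8 -75.4 -75.4] v [-6.4 -5.9 -4.6  1.5  7.9  9.3  9.7] z [78.6 79.2 79.7 80.7 81.6 82.2 82.7]
```

View pics/w3.png

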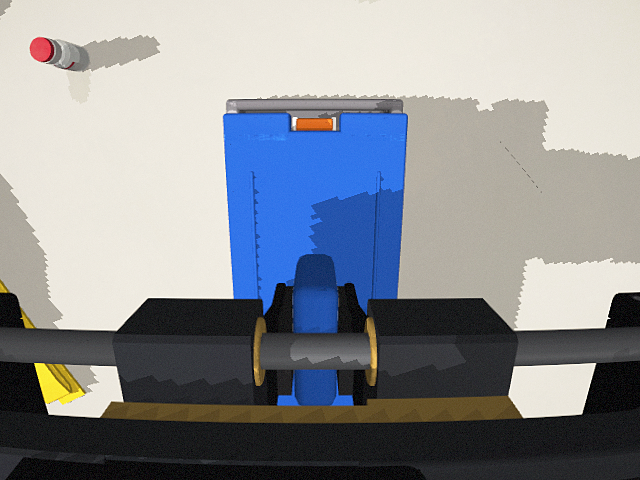

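Offsets are now under 0.5 mm, with the hook centred in the notch at (315,125). Starting the slow press.

Call:
drive_tool([
  [0,0.3,0.2,-0.6,0,0,0],
  [0,0,0,-0.6,0,0,0],
  [0,0,0,-0.6,0,0,0],
  [0,0,0,-0.6,0,0,0],
  [0,0,0,-0.6,0,0,0],
])

```text
time_s: 9.87
tcp_pos: [0.5257, 0.1511, 0.1129]
ee_rot: [[-0.333, -0.943, -0.0], [-0.943, 0.333, -0.0], [0.0, 0.0, -1.0]]
wrist_force: [-0.5, 0.3, -1.1]
gripper_width: 0.178
gripper_force: 30.0
```

Call:
drive_tool([
  [0,0,0,-0.5,0,0,0],
  [0,0,0,-0.5,0,0,0],
  [0,0,0,-0.5,0,0,0],
  [0,0,0,-0.5,0,0,0],
  [0,0,0,-0.5,0,0,0],
])

```text
time_s: 10.28
tcp_pos: [0.5257, 0.1512, 0.1105]
ee_rot: [[-0.332, -0.943, 0.0], [-0.943, 0.332, -0.0], [-0.0, -0.0, -1.0]]
wrist_force: [-1.0, 0.2, -1.2]
gripper_width: 0.184
gripper_force: 30.0
```

Call:
drive_tool([
  [0,0,0,-0.5,0,0,0],
  [0,0,0,-0.5,0,0,0],
  [0,0,0,-0.5,0,0,0],
  [0,0,0,-0.5,0,0,0],
  [0,0,0,-0.5,0,0,0],
])

```text
time_s: 10.7
tcp_pos: [0.5263, 0.1514, 0.1087]
ee_rot: [[-0.332, -0.943, 0.001], [-0.943, 0.332, 0.0], [-0.001, -0.001, -1.0]]
wrist_force: [-0.5, 0.1, 3.1]
gripper_width: 0.185
gripper_force: 30.0
```

Call:
drive_tool([
  [0,0,0,-0.4,0,0,0],
  [0,0,0,-0.4,0,0,0],
  [0,0,0,-0.4,0,0,0],
  [0,0,0,-0.4,0,0,0],
  [0,0,0,-0.4,0,0,0],
])

```text
time_s: 11.12
tcp_pos: [0.5263, 0.1514, 0.1066]
ee_rot: [[-0.332, -0.943, 0.001], [-0.943, 0.332, 0.0], [-0.001, -0.001, -1.0]]
wrist_force: [-1.4, -0.7, 5.4]
gripper_width: 0.183
gripper_force: 30.0
```

Call:
drive_tool([
  [0,0,0,-0.4,0,0,0],
  [0,0,0,-0.4,0,0,0],
  [0,0,0,-0.4,0,0,0],
  [0,0,0,-0.4,0,0,0],
  [0,0,0,-0.4,0,0,0],
])

```text
time_s: 11.53
tcp_pos: [0.5265, 0.1515, 0.1051]
ee_rot: [[-0.332, -0.943, 0.002], [-0.943, 0.332, 0.001], [-0.001, -0.002, -1.0]]
wrist_force: [-1.1, -0.1, 7.9]
gripper_width: 0.184
gripper_force: 30.0
```

Call:
drive_tool([
  [0,0,0,-0.4,0,0,0],
  [0,0,0,-0.4,0,0,0],
  [0,0,0,-0.4,0,0,0],
  [0,0,0,-0.4,0,0,0],
  [0,0,0,-0.4,0,0,0],
])

```text
time_s: 11.95
tcp_pos: [0.5257, 0.1512, 0.1019]
ee_rot: [[-0.333, -0.943, 0.0], [-0.943, 0.333, 0.0], [-0.0, 0.0, -1.0]]
wrist_force: [-0.4, 0.4, 1.9]
gripper_width: 0.182
gripper_force: 30.0
```

Call:
drive_tool([
  [0,0,0,-0.4,0,0,0],
  [0,0,0,-0.4,0,0,0],
  [0,0,0,-0.4,0,0,0],
  [0,0,0,-0.4,0,0,0],
  [0,0,0,-0.4,0,0,0],
])

```text
time_s: 12.37
tcp_pos: [0.5255, 0.1511, 0.0997]
ee_rot: [[-0.333, -0.943, -0.001], [-0.943, 0.333, -0.0], [0.001, 0.001, -1.0]]
wrist_force: [0.5, 0.2, 0.2]
gripper_width: 0.185
gripper_force: 30.0
```

Call:
drive_tool([
  [0,0,0,-0.4,0,0,0],
  [0,0,0,-0.4,0,0,0],
  [0,0,0,-0.4,0,0,0],
  [0,0,0,-0.4,0,0,0],
  [0,0,0,-0.4,0,0,0],
])

```text
time_s: 12.78
tcp_pos: [0.5257, 0.1512, 0.098]
ee_rot: [[-0.333, -0.943, -0.0], [-0.943, 0.333, -0.0], [0.0, 0.0, -1.0]]
wrist_force: [-0.2, 0.3, 1.0]
gripper_width: 0.18
gripper_force: 30.0
```

Call:
drive_tool([
  [0,0,0,-0.4,0,0,0],
  [0,0,0,-0.4,0,0,0],
  [0,0,0,-0.4,0,0,0],
  [0,0,0,-0.4,0,0,0],
  [0,0,0,-0.4,0,0,0],
])

```text
time_s: 13.2
tcp_pos: [0.5258, 0.1511, 0.096]
ee_rot: [[-0.333, -0.943, 0.0], [-0.943, 0.333, -0.0], [-0.0, -0.0, -1.0]]
wrist_force: [-0.2, 0.0, 1.3]
gripper_width: 0.182
gripper_force: 30.0
```

Call:
drive_tool([
  [0,0,0,-0.4,0,0,0],
  [0,0,0,-0.4,0,0,0],
  [0,0,0,-0.4,0,0,0],
  [0,0,0,-0.4,0,0,0],
  [0,0,0,-0.4,0,0,0],
])

```text
time_s: 13.62
tcp_pos: [0.5256, 0.1511, 0.0938]
ee_rot: [[-0.333, -0.943, -0.0], [-0.943, 0.333, -0.0], [0.0, 0.0, -1.0]]
wrist_force: [-1.0, 1.2, 1.3]
gripper_width: 0.181
gripper_force: 30.0
```

Call:
drive_tool([
  [0,0,0,-0.4,0,0,0],
  [0,0,0,-0.4,0,0,0],
  [0,0,0,-0.4,0,0,0],
  [0,0,0,-0.4,0,0,0],
])

```text
time_s: 13.95
tcp_pos: [0.5258, 0.1512, 0.0925]
ee_rot: [[-0.332, -0.943, 0.0], [-0.943, 0.332, 0.0], [-0.0, -0.0, -1.0]]
wrist_force: [-0.4, 0.3, 0.8]
gripper_width: 0.18
gripper_force: 30.0
```

Underside is at about 61.5 mm, and the rim is expected near 59–60. Continuing in small steps.

Call:
drive_tool([
  [0,0,0,-0.35,0,0,0],
  [0,0,0,-0.35,0,0,0],
  [0,0,0,-0.35,0,0,0],
])

```text
time_s: 14.2
tcp_pos: [0.5252, 0.1509, 0.0909]
ee_rot: [[-0.333, -0.943, -0.001], [-0.943, 0.333, -0.001], [0.001, 0.001, -1.0]]
wrist_force: [0.3, -0.2, -0.6]
gripper_width: 0.178
gripper_force: 30.0
```

Call:
drive_tool([
  [0,0,0,-0.35,0,0,0],
  [0,0,0,-0.35,0,0,0],
  [0,0,0,-0.35,0,0,0],
])

```text
time_s: 14.45
tcp_pos: [0.5256, 0.151, 0.0903]
ee_rot: [[-0.333, -0.943, -0.0], [-0.943, 0.333, -0.0], [0.0, 0.0, -1.0]]
wrist_force: [-1.0, -1.0, 1.6]
gripper_width: 0.182
gripper_force: 30.0
```

Call:
drive_tool([
  [0,0,0,-0.3,0,0,0],
  [0,0,0,-0.3,0,0,0],
])

```text
time_s: 14.62
tcp_pos: [0.5256, 0.151, 0.0903]
ee_rot: [[-0.332, -0.943, -0.0], [-0.943, 0.332, -0.0], [0.0, 0.0, -1.0]]
wrist_force: [-2.9, -0.4, 5.9]
gripper_width: 0.183
gripper_force: 30.0
```

Call:
drive_tool([
  [0,0,0,-0.3,0,0,0],
  [0,0,0,-0.3,0,0,0],
])

```text
time_s: 14.78
tcp_pos: [0.5256, 0.151, 0.0903]
ee_rot: [[-0.332, -0.943, -0.0], [-0.943, 0.332, -0.0], [0.0, -0.0, -1.0]]
wrist_force: [-4.6, -0.6, 8.7]
gripper_width: 0.181
gripper_force: 30.0
```

Call:
drive_tool([
  [0,0,0,-0.3,0,0,0],
  [0,0,0,-0.2,0,0,0],
  [0,0,0,0,0,0,0],
])

```text
time_s: 15.03
tcp_pos: [0.5256, 0.151, 0.0903]
ee_rot: [[-0.332, -0.943, 0.0], [-0.943, 0.332, -0.0], [0.0, -0.0, -1.0]]
wrist_force: [-4.7, -0.5, 10.1]
gripper_width: 0.185
gripper_force: 30.0
```

```bash
python3 rel.py w4; python3 - <<'E'
from h import *
ims=[]
c=capture('side'); a=c['frame'][230:400,300:440]
s=capture('scene'); b=s['frame'][150:290,160:300]
ims=[cv2.resize(x,(400,int(400*x.shape[0]/x.shape[1])),interpolation=2)[:400] for x in (a,b)]
cv2.imwrite('pics/v4.png',np.hstack(ims)[:,:,::-1])
E
```

```text
t 15.0333 tcp [525.6 151.   90.3] yaw u 70.61 F [-4.7 -0.5 10.1]
lid end u [-82.2 -81.6 -79.6 -69.8 -61.9 -60.3 -60.1] v [-35.3 -34.2 -29.1   0.6  31.2  36.4  37.4] z 69.26185238341905
notch floor u [-71.8 -70.9 -70.1 -65.7 -61.  -60.1 -60.1]
tips u [-82.2 -81.8 -80.  -71.4 -62.2 -60.5 -60.2]
notch sides v -8.914325090981206 11.276437844995572
frame u [-91.8 -91.6 -90.6 -86.3  -8.7  11.3  15.3] v [-48.4 -48.  -46.8   8.   49.6  50.7  51.2] z 25.818321287262773
  outer edge at v -48 -91.9
  outer edge at v -32 -91.8
  outer edge at v -16 -91.7
  outer edge at v 0 -91.6
  outer edge at v 16 -91.7
  outer edge at v 32 -91.8
  outer edge at v 48 -91.9
hook u [-80.5 -80.1 -79.4 -76.1 -72.3 -71.5 -71.4] v [-6.4 -6.1 -4.8  1.4  7.7  9.1  9.5] z [72.5 73.1 75.3 80.  81.4 81.9 82.3]
```

View pics/v4.png

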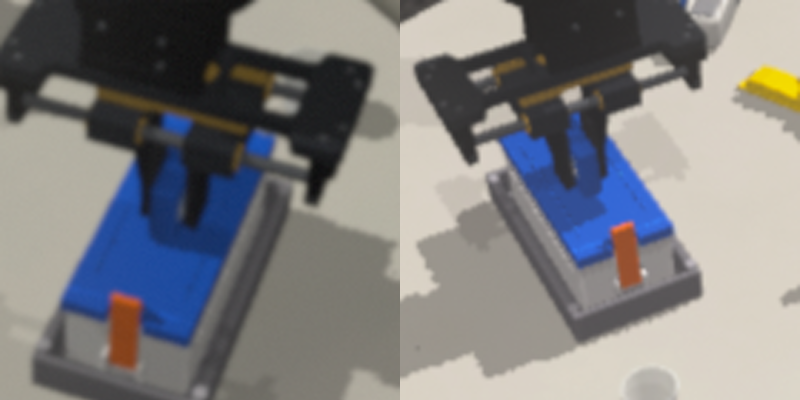

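Both hooks stand upright over the lid (side (125,300), scene (622,230)), and there was a hard stop at z = 90.3 with the lid level. Unload, then release.

Call:
drive_tool([
  [0,0,0,0.4,0,0,0],
  [0,0,0,0.4,0,0,0],
  [0,0,0,0.3,0,0,0],
  [0,0,0,0,0,0,0],
])

```text
time_s: 15.72
tcp_pos: [0.5256, 0.151, 0.0903]
ee_rot: [[-0.332, -0.943, -0.0], [-0.943, 0.332, -0.0], [0.0, 0.0, -1.0]]
wrist_force: [-3.4, -0.6, 7.0]
gripper_width: 0.181
gripper_force: 30.0
```

Call:
drive_tool([
  [60,0,0,0,0,0,0],
  [60,0,0,0,0,0,0],
  [60,0,0,0,0,0,0],
  [60,0,0,0,0,0,0],
  [60,0,0,0,0,0,0],
])

```text
time_s: 16.13
tcp_pos: [0.5258, 0.1512, 0.0895]
ee_rot: [[-0.333, -0.943, -0.0], [-0.943, 0.333, -0.0], [0.0, 0.0, -1.0]]
wrist_force: [0.7, -0.5, -0.6]
gripper_width: 0.472
gripper_force: 0.0
```

Call:
drive_tool([
  [60,0,0,0,0,0,0],
  [60,0,0,0,0,0,0],
  [60,0,0,0,0,0,0],
])

```text
time_s: 16.38
tcp_pos: [0.5258, 0.1512, 0.0897]
ee_rot: [[-0.333, -0.943, -0.0], [-0.943, 0.333, 0.0], [-0.0, 0.0, -1.0]]
wrist_force: [-0.3, -1.5, 0.1]
gripper_width: 0.591
gripper_force: 0.0
```

Call:
drive_tool([
  [60,0,0,5,0,0,0],
  [60,0,0,15,0,0,0],
  [60,0,0,25,0,0,0],
  [60,0,0,25,0,0,0],
  [60,0,0,25,0,0,0],
])

```text
time_s: 16.8
tcp_pos: [0.5256, 0.151, 0.1861]
ee_rot: [[-0.332, -0.943, -0.0], [-0.943, 0.332, -0.0], [0.0, 0.0, -1.0]]
wrist_force: [0.0, -0.2, 0.3]
gripper_width: 0.6
gripper_force: 0.0
```

Call:
drive_tool([
  [60,0,0,25,0,0,0],
  [60,0,0,10,0,0,0],
  [60,0,0,0,0,0,0],
  [60,0,0,0,0,0,0],
  [60,0,0,0,0,0,0],
])

```text
time_s: 17.22
tcp_pos: [0.5248, 0.1508, 0.2181]
ee_rot: [[-0.333, -0.943, -0.003], [-0.943, 0.333, -0.001], [0.002, 0.002, -1.0]]
wrist_force: [-0.7, -0.3, -1.2]
gripper_width: 0.594
gripper_force: 0.0
```

```bash
python3 - <<'E'
from h import *
for n in ['scene','side']:
    c=capture(n)
    for l in ['lid_grip','hook_a','cup_mid','vial_mid','clip_mid']:
        for r in masks_of(l,c):
            if r['p']<.2: continue
            p=cloud(c,r['region'])
            if len(p)<5: continue
            print(n,l,round(r['p'],2),np.round(r['xy']),(np.median(p,0)*1000).round(1),'zmax',(np.percentile(p[:,2],98)*1000).round(1))
            if l=='lid_grip' and np.median(p[:,1])>0:
                q=p[abs(p[:,2]-.069)<.006]; A=np.c_[q[:,:2]-q[:,:2].mean(0),np.ones(len(q))]; print('lid plane',np.linalg.lstsq(A,q[:,2],rcond=None)[0].round(4))
c=capture('side'); s=capture('scene')
ims=[cv2.resize(x,(400,400),interpolation=2) for x in (c['frame'][235:385,295:445],s['frame'][150:290,160:300])]
cv2.imwrite('pics/v5.png',np.hstack(ims)[:,:,::-1]); print(sense()['tcp_pos'],sense()['wrist_force'])
E
```

```text
scene lid_grip 0.71 [223. 216.] [519.  135.5  70.9] zmax 111.0
lid plane [-0.001   0.0031  0.0704]
scene lid_grip 0.59 [449. 303.] [ 662.2 -328.8   11.4] zmax 51.1
scene hook_a 0.65 [240. 235.] [498.7  75.   55.2] zmax 83.2
scene cup_mid 0.58 [250. 290.] [431.2 -14.6  25.6] zmax 40.2
scene vial_mid 0.48 [314. 243.] [621.4 -16.8  23.1] zmax 42.2
scene clip_mid 0.48 [366. 222.] [751.4 -58.2   9.2] zmax 20.2
side lid_grip 0.97 [359. 308.] [528.3 169.3  69.4] zmax 109.2
lid plane [ 0.0034 -0.0047  0.0691]
side lid_grip 0.56 [286. 166.] [ 695.3 -322.5   11. ] zmax 51.1
side hook_a 0.76 [343. 345.] [554.  228.3  55.2] zmax 80.9
side hook_a 0.28 [242. 248.] [758.8 -53.8   8.3] zmax 17.8
side cup_mid 0.69 [407. 254.] [433.6 -12.3  24.9] zmax 39.3
side vial_mid 0.47 [307. 257.] [626.5  -6.8  22.9] zmax 41.2
side clip_mid 0.75 [241. 247.] [758.4 -53.3   7.9] zmax 17.5
[0.52576195 0.1511985  0.21980065] [0.60068895 0.10821102 0.65641127]
```

View pics/v5.png

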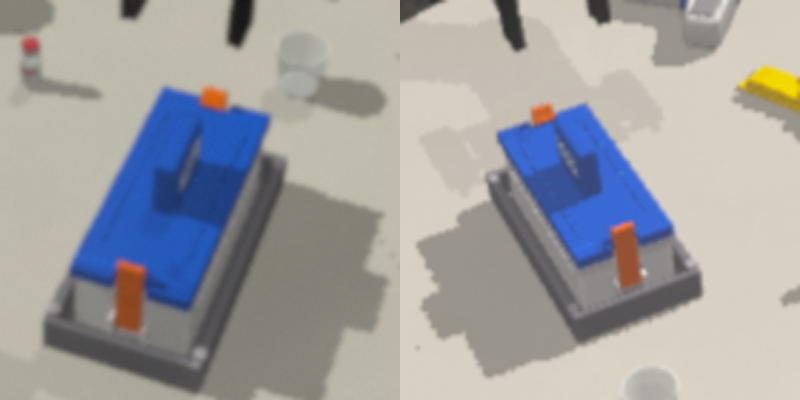

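The lid is level on the box with both orange hooks upright over it. The cup, vial and clip haven't moved, and the gripper is clear. Handing in.

```bash
python3 -c "
from station import finish_job
print(finish_job())"
```

```text
the job is handed in; nothing more can be done
None
```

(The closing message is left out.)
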